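Make up two spare-part kits on the kit boards

ROBOT

A 7-joint arm with a two-finger parallel gripper is mounted at the origin on a cart in front of the work surface, level with it; the furniture and walls round the work are solid. World frame = base frame: x ahead of the robot, y to its left, z up, the work surface at z = 0. Lengths are in m, angles in rad, forces in N, time in s.
With the tool pointing down it reaches from about 0.4 to 0.925 m from the base axis. Payload 5.6 kg.
Tool frame: the origin (TCP) lies at the very end of the fingers, on their centre line; the grasp point (between the pads) lies r.grasp_offset behind it (r.grasp_offset is the distance from the TCP to the grasp point, in m); z points along the fingers, y is the line along which they close (so a half turn about z gives the same grasp; the last joint's range is limited). The gripper opens to 85 mm and grips with 20 to 120 N. Pads are 22 mm wide; open, the fingers measure 114 mm over their backs; the gripper's body (76 mm by 85 mm) begins 54 mm behind the grasp point. The pads swing forward as they close: fully open they stand 13 mm farther back than shut.
Start: joints at [-1.244, 0.468, -0.012, 1.603, 0.006, 1.071, -0.056], TCP at [0.235, 0.606, 0.201] pointing down, gripper open.
Joint ranges: [-2.53, 2.53], [-0.31, 2.02], [-1.57, 1.55], [0.28, 2.44], [-1.29, 4.43], [0.15, 1.84], [-2.92, 2.92]. Speed limits (rad/s): [2.57, 2.57, 3.14, 3.14, 3.14, 3.14, 3.14].

INTERFACE

Orientations are given as a rotation vector (axis times angle).
In Python, from bench import r gives the robot as it stands.
- The arm moves only by the tool servo_tool, never from a script. Its argument "rows" is a list of rows, each a list of 7 numbers: the turn, a rotation vector about the tool's x, y, z in degrees, then the shift along the tool's x, y, z in mm, then the gripper command: -1 is fully open, 1 is shut, values between are in proportion. In form: [[rx, ry, rz, x, y, z, fingers], ...]. A call has 1 to 20 rows; each row is the pose to reach, as a shift and turn from the pose commanded when the call began, along the tool's axes at that moment; what a row does not reach only later rows make up. A row lasts 1/8 s, in which the tool goes at most 62.5 mm and 10.7 degrees, less where a joint would pass 70% of its speed; a pose out of reach is approached as far as the arm can. A call with a gripper value outside its range is refused whole. The fingers move at their own pace and stop on an object; "newtons" is the grip in N (left out, the last holds). Time passes only in rows, so rows that repeat a pose let the fingers close. It gives the time, the measured TCP pose, the force, the opening and the grip force at its end, in the units of the state.
- r.sense(): the state, without advancing time (a new reading comes with each control period).
- r.grab_frame(name): name is "side" or "top"; returns a dict with "img" (420x560x3 uint8, red, green, blue), "fx", "fy", "cx", "cy" (pixels), "R" (3x3) and "t" (3): a world point X has camera coordinates R X + t. Camera axes: x right, y down, z forward; pixel columns grow to the right and rows downward; lengths in m; the calibration is good to about 2 mm. A picture is of the moment at which its call begins. There is no depth.
- r.job_done(): hands the job in; it is judged then, once.
The state is a dict: "time": time; "joint_positions": joint angles; "joint_vel": joint speeds; "joint_torque": joint torques, N m; "tcp_pos": TCP position; "tool_rot": TCP orientation; "wrist_force": force on the tool from outside, world axes, zero at the start; "wrist_torque": the same for the moment, N m; "opening": finger opening in m; "grip_force": force on a finger pad.
Only numpy, scipy, OpenCV 4.12 (cv2) and the standard library are available. Lean on these libraries where they do the work, as an engineer would, in place of code of your own. Each camera call takes 0.05 s, during which the arm holds its last target. There are 200 camera calls.

TASK

Make up the two spare-part kits: on the yellow board put the choke and the long green terminal plug, on the blue board the heat sink and the short green terminal plug. Each part goes upright, as it stands now, in the middle of a dark square of its own; on each board either part may have either square. Leave the small circuit board, the solder reel and the flux bottle where they are.

Things in the scene. Friction and masses are not known exactly. Their poses are not given: they have to be found in the camera images.
- choke: wound choke: a yellow ring core wound with copper wire, lying flat, 36 mm across, 13 mm high, about 20 g. Solid for gripping (no open hole). Origin: centre of its underside; z up. Can be gripped across it in any direction.
- long_plug: the longer green terminal plug, with a longer row of white screw heads: 30 mm (x) x 18 mm (y) x 12 mm high, about 14 g. Origin: centre of its underside; x along the 30 mm side, z up. Grip across the 18 mm side.
- heat_sink: bare aluminium heat sink with upright fins: 24 mm (x, across the fins) x 30 mm (y, along the fins) x 18 mm high, about 22 g. Origin: centre of its underside; z up. Grip across the 24 mm side.
- short_plug: the shorter green terminal plug: 20 mm (x) x 18 mm (y) x 12 mm high, about 12 g. Origin: centre of its underside; x along the row of screw heads, z up. Grip across the 18 mm side.
- yellow_board: yellow kit board, 116 x 60 x 8 mm, flat, fixed to the desk, turned; on top two flush dark squares of 43 mm with white borders. Origin: centre of its underside; x along the 116 mm side, z up. Squares centred at x = +27 and -27 mm, y = 0, z = 8 mm. The boards lie between a fixed card rack (77 mm high, right, 0 to 30 mm from a board's end) and a fixed soldering iron stand (100 mm high, left).
- blue_board: blue kit board, 116 x 60 x 8 mm, flat, fixed to the desk, turned; on top two flush dark squares of 43 mm with white borders. Origin: centre of its underside; x along the 116 mm side, z up. Squares centred at x = +27 and -27 mm, y = 0, z = 8 mm. The boards lie between a fixed card rack (77 mm high, right, 0 to 30 mm from a board's end) and a fixed soldering iron stand (100 mm high, left).
- small_pcb: small loose green circuit board with a grey block on it, 34 x 50 x 14 mm, lying behind the parts. Origin: centre of its underside. Not for a kit.
- solder_reel: loose reel of solder wire with blue flanges, upright, 60 mm across, 56 mm high. Origin: centre of its underside. Not for a kit. On the next desk, ahead and right of the robot, stand black stacks 0.45 to 0.7 m high, from about 0.5 m from the robot: an arm starting on that side should draw back before it swings left to the work.
- flux_bottle: loose white and yellow squeeze bottle with a red nozzle, standing upright, 36 mm across, 88 mm high. Origin: centre of its underside. Not for a kit.

How it is judged:
At the end, for the whole second after the job is handed in: choke and long plug on the yellow board, heat sink and short plug on the blue board, each standing upright on a dark square of its own (its centre within 13 mm of the square's centre along each side of the board, its underside on the board's top), at rest (((x of choke in the frame of yellow_board between 0.014 and 0.04 m and y of choke in the frame of yellow_board between -0.013 and 0.013 m and z of choke in the frame of yellow_board between 0.005 and 0.011 m and x of long_plug in the frame of yellow_board between -0.04 and -0.014 m and y of long_plug in the frame of yellow_board between -0.013 and 0.013 m and z of long_plug in the frame of yellow_board between 0.005 and 0.011 m) or (x of choke in the frame of yellow_board between -0.04 and -0.014 m and y of choke in the frame of yellow_board between -0.013 and 0.013 m and z of choke in the frame of yellow_board between 0.005 and 0.011 m and x of long_plug in the frame of yellow_board between 0.014 and 0.04 m and y of long_plug in the frame of yellow_board between -0.013 and 0.013 m and z of long_plug in the frame of yellow_board between 0.005 and 0.011 m)) and ((x of heat_sink in the frame of blue_board between 0.014 and 0.04 m and y of heat_sink in the frame of blue_board between -0.013 and 0.013 m and z of heat_sink in the frame of blue_board between 0.005 and 0.011 m and x of short_plug in the frame of blue_board between -0.04 and -0.014 m and y of short_plug in the frame of blue_board between -0.013 and 0.013 m and z of short_plug in the frame of blue_board between 0.005 and 0.011 m) or (x of heat_sink in the frame of blue_board between -0.04 and -0.014 m and y of heat_sink in the frame of blue_board between -0.013 and 0.013 m and z of heat_sink in the frame of blue_board between 0.005 and 0.011 m and x of short_plug in the frame of blue_board between 0.014 and 0.04 m and y of short_plug in the frame of blue_board between -0.013 and 0.013 m and z of short_plug in the frame of blue_board between 0.005 and 0.011 m)) and angle between each of choke, long_plug, heat_sink, short_plug's own z axis and vertical below 0.15 rad and linear speed of each of choke, long_plug, heat_sink, short_plug below 0.02 m/s); the robot touches nothing.
It fails at once if the small circuit board is shifted by more than 20 mm (distance of small_pcb from where it was at the start of the episode above 0.02 m).
It fails at once if the solder reel is shifted by more than 20 mm (distance of solder_reel from where it was at the start of the episode above 0.02 m).
It fails at once if the flux bottle is shifted by more than 20 mm (distance of flux_bottle from where it was at the start of the episode above 0.02 m).
It also fails if it takes over 96 s, if anything falls off the work surface, if the arm or the gripper's body presses on something with over 40 N, if the wrist force passes 120 N, or if a joint passes its speed limit or range.

## Working session

There is one attempt and no reset: what is moved stays moved. The work goes in short steps, Python scripts to look and compute and a tool call to move; the robot and the scene stay as the last step left them, time stands still between calls to the robot, and variables do not carry over. Pictures are saved under pics/ and viewed, at most 14 in all, crops included, and the job is handed in when it is done.

Besides the shell and the picture viewer there is one more tool, called after "Call:" by a JSON object that holds its "fn" and its "kwargs". servo_tool: Moves the arm, as the interface text tells. Its arguments: {"type":"object","properties":{"rows":{"type":"array","items":{"type":"array","items":{"type":"number"}}},"newtons":{"type":"number"}},"required":["rows"]}

```bash
mkdir -p pics; ls; python3 - <<'E'
from bench import r
import cv2
s=r.sense();print(s, r.grasp_offset)
for n in("side","top"):
    f=r.grab_frame(n);cv2.imwrite(f"pics/{n}0.png",f["img"][:,:,::-1]);print(n,f["fx"],f["cx"],f["cy"],f["R"],f["t"])
E
```

```text
pics
{'time': 0.0, 'joint_positions': array([-1.24396834,  0.46839192, -0.01159307,  1.60362976,  0.00597882,
        1.07141502, -0.05633998]), 'joint_vel': array([ 0.00014041, -0.00059397,  0.0002846 ,  0.00072677, -0.00082862,
       -0.00199966, -0.00030114]), 'joint_torque': array([ 3.01014006e-04, -5.32383049e+01,  2.15011917e-02, -2.51294410e+01,
        1.13403099e-02,  7.88277132e-03,  1.01733576e-06]), 'tcp_pos': array([0.23478896, 0.6054479 , 0.20022627]), 'tool_rot': array([-5.77767925e-01, -3.08777974e+00,  2.82060142e-03]), 'wrist_force': array([ 1.05705444,  0.83436026, -0.47731522]), 'wrist_torque': array([ 0.02100408, -0.01606709,  0.05853505]), 'grip_force': 0.0, 'opening': 0.08522784338801297} 0.0187
side 453.46024239940215 281.8673930647187 202.93273182172214 [[-0.98179229 -0.18885764  0.02041283]
 [-0.10564295  0.45354313 -0.88495095]
 [ 0.15787165 -0.8709945  -0.46523663]] [ 0.65581624 -0.03830755  1.06842657]
top 489.96520418627404 272.23787394938 210.25078141468475 [[-0.00210315 -0.99998812 -0.00439691]
 [-0.98564729  0.00281517 -0.16879425]
 [ 0.16880462  0.00397881 -0.9856415 ]] [0.32368395 0.59296317 0.81531705]
```

View pics/top0.png

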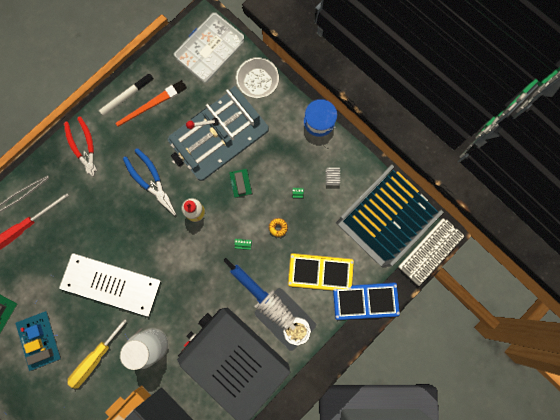

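View pics/side0.png

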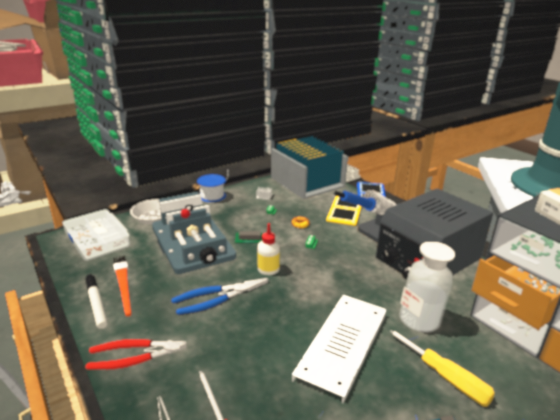

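```bash
cat > h.py <<'E'
import cv2, numpy as np
from bench import r
def ray(f,px,z):
    d=f["R"].T@np.array([(px[0]-f["cx"])/f["fx"],(px[1]-f["cy"])/f["fy"],1.])
    o=-f["R"].T@f["t"]; return o+d*(z-o[2])/d[2]
def blobs(f,lo,hi,box,z,amin=12,name=""):
    x0,y0,x1,y1=box; hsv=cv2.cvtColor(f["img"],cv2.COLOR_RGB2HSV)
    m=np.zeros(hsv.shape[:2],np.uint8); m[y0:y1,x0:x1]=cv2.inRange(hsv,np.array(lo),np.array(hi))[y0:y1,x0:x1]
    m=cv2.morphologyEx(m,cv2.MORPH_CLOSE,np.ones((3,3)))
    for c in cv2.findContours(m,cv2.RETR_EXTERNAL,cv2.CHAIN_APPROX_NONE)[0]:
        if cv2.contourArea(c)<amin: continue
        w=np.array([ray(f,p[0],z)[:2] for p in c])*1000
        (cx,cy),(a,b),t=cv2.minAreaRect(w.astype(np.float32))
        print(name,"px",c[:,0].mean(0).round(),"xy",round(cx,1),round(cy,1),"size",round(a,1),round(b,1),"ang",round(t,1))
E
python3 - <<'E'
from h import *
f=r.grab_frame("top")
blobs(f,(40,90,60),(90,255,255),(220,160,320,260),.012,name="green")
blobs(f,(8,120,100),(28,255,255),(262,212,295,242),.013,name="choke")
blobs(f,(0,0,120),(180,60,255),(318,160,348,195),.018,name="hs")
blobs(f,(20,120,140),(35,255,255),(280,245,360,295),.008,100,name="yel")
blobs(f,(100,120,90),(125,255,255),(328,275,405,325),.008,100,name="blue")
blobs(f,(0,0,0),(180,255,60),(285,250,360,325),.008,300,name="sqY")
blobs(f,(0,0,0),(180,255,60),(338,287,396,318),.008,300,name="sqB")
c=f["img"][150:350,180:440,::-1]; cv2.imwrite("pics/crop0.png",cv2.resize(c,None,fx=3,fy=3,interpolation=cv2.INTER_CUBIC)[:600,:])
s=r.sense();print(cv2.Rodrigues(s["tool_rot"])[0].round(3))
E
```

```text
green px [243. 244.] xy 538.2 377.1 size 30.9 17.7 ang 84.1
green px [298. 192.] xy 633.8 275.3 size 20.6 17.1 ang 89.8
green px [240. 182.] xy 653.0 382.2 size 50.0 34.5 ang 11.5
choke px [278. 227.] xy 569.1 311.8 size 33.1 33.3 ang 89.8
hs px [333. 192.] xy 634.3 210.0 size 15.0 9.4 ang 89.8
hs px [335. 178.] xy 658.9 205.1 size 45.5 36.2 ang 3.1
yel px [325. 272.] xy 487.1 235.0 size 116.1 60.2 ang 84.6
blue px [362. 303.] xy 435.5 154.4 size 60.2 115.7 ang 3.5
sqY px [350. 301.] xy 433.8 183.1 size 40.1 36.5 ang 3.2
sqY px [335. 273.] xy 484.4 208.0 size 40.1 40.2 ang 84.6
sqY px [306. 271.] xy 489.6 261.8 size 40.2 40.1 ang 84.7
sqB px [351. 302.] xy 434.0 181.3 size 40.2 40.1 ang 3.4
sqB px [381. 300.] xy 437.0 127.4 size 40.1 40.1 ang 3.3
[[-0.932  0.361 -0.   ]
 [ 0.361  0.932 -0.001]
 [-0.    -0.001 -1.   ]]
```

View pics/crop0.png

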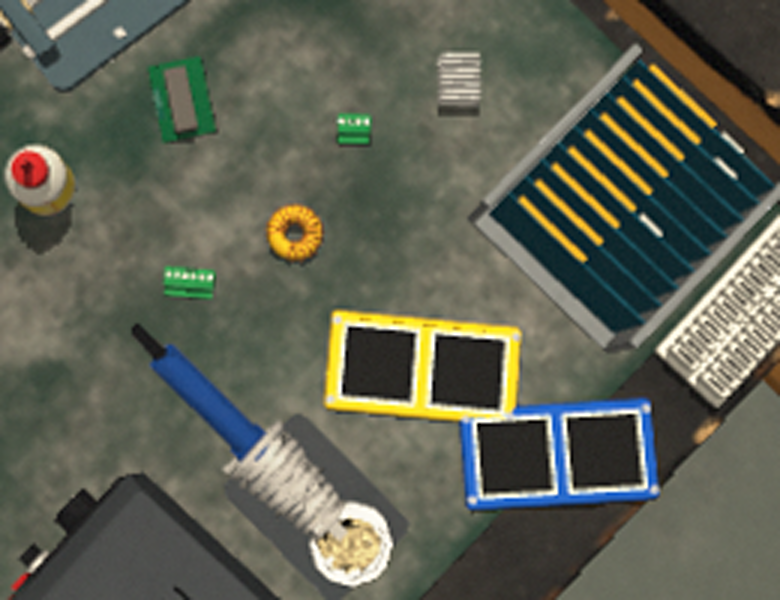

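```bash
cat >> h.py <<'E'
def go(x,y,z,ang):
    s=r.sense(); R=cv2.Rodrigues(s["tool_rot"])[0]
    cur=np.degrees(np.arctan2(R[1,1],R[0,1])); d=(ang-cur+90)%180-90
    print("t",s["time"],"tcp",(s["tcp_pos"]*1000).round(1),"yang",round(cur,1),"tilt",R[:2,2].round(4),"| rz",round(-d,1),"shift",(R.T@(np.array([x,y,z])-s["tcp_pos"]*1000)).round(1),"j1,j7",s["joint_positions"][[0,6]].round(2))
E
python3 - <<'E'
from h import *
f=r.grab_frame("top")
cv2.imwrite("pics/hs.png",cv2.resize(f["img"][160:205,285:350,::-1],None,fx=10,fy=10,interpolation=cv2.INTER_NEAREST))
go(568,311,150,29)
E
```

```text
t 0.2 tcp [234.8 605.7 200.6] yang 68.8 tilt [-0.0003 -0.001 ] | rz 39.8 shift [-417.2 -154.3   50.8] j1,j7 [-1.24 -0.06]
```

View pics/hs.png

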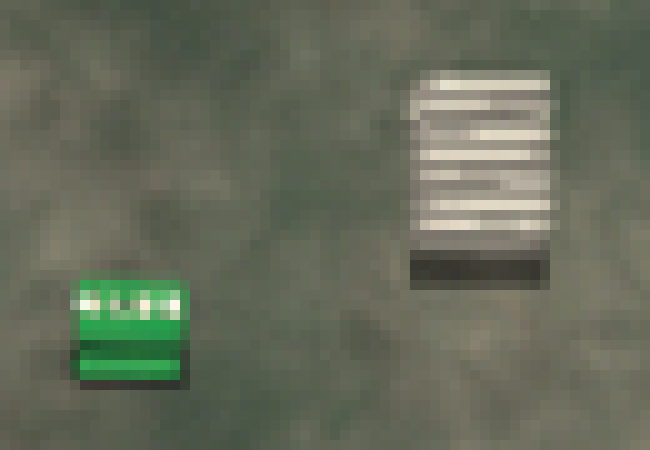

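Call:
{"fn": "servo_tool", "kwargs": {"rows": [[0,0,0,0,0,-60,-0.4],[0,0,0,0,0,-120,-0.4],[0,0,8,-55,-20,-120,-0.4],[0,0,16,-110,-40,-120,-0.4],[0,0,24,-165,-60,-120,-0.4],[0,0,32,-220,-80,-120,-0.4],[0,0,40,-275,-100,-120,-0.4],[0,0,40,-330,-120,-100,-0.4],[0,0,40,-380,-140,-60,-0.4],[0,0,40,-417,-154,-20,-0.4],[0,0,40,-417,-154,30,-0.4],[0,0,40,-417,-154,80,-0.4],[0,0,40,-417,-154,80,-0.4],[0,0,40,-417,-154,80,-0.4]]}}

```text
time: 1.95
tcp_pos: [0.5692, 0.3124, 0.123]
tool_rot: [1.598, 2.703, 0.003]
wrist_force: [0.5, -0.3, -0.4]
opening: 0.0596
grip_force: 0.0
```

```bash
python3 - <<'E'
from h import *
go(568,311,6,29); print(r.sense()["opening"])
f=r.grab_frame("top");cv2.imwrite("pics/top1.png",f["img"][:,:,::-1])
print(ray(f,(333,175.5),.018),ray(f,(278,227),.013))
E
```

```text
t 1.95 tcp [569.2 312.4 123. ] yang 28.8 tilt [0.0022 0.0012] | rz -0.2 shift [ -0.7  -2.  117. ] j1,j7 [-0.73  0.08]
0.05964888250362319
[0.66463785 0.20928282 0.018     ] [0.5690549  0.31185175 0.013     ]
```

View pics/top1.png

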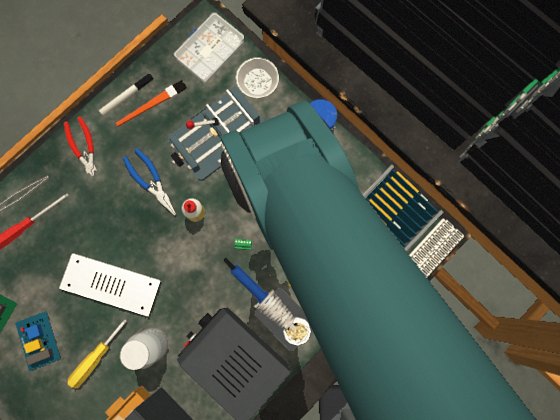

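Call:
{"fn": "servo_tool", "kwargs": {"rows": [[0,0,0,-1,-1,50,-0.4],[0,0,0,-1,-1,90,-0.4],[0,0,0,-1,-1,112,-0.4],[0,0,0,-1,-1,120,-0.4],[0,0,0,-1,-1,120.5,-0.4],[0,0,0,-1,-1,120.5,1],[0,0,0,-1,-1,120.5,1],[0,0,0,-1,-1,120.5,1],[0,0,0,-1,-1,120.5,1],[0,0,0,-1,-1,120.5,1],[0,0,0,-1,-1,120.5,1]], "newtons": 30}}

```text
time: 3.38
tcp_pos: [0.5677, 0.3103, 0.0006]
tool_rot: [-1.599, -2.704, 0.0]
wrist_force: [0.0, -0.4, -0.0]
opening: 0.0003
grip_force: 0.0
```

```bash
python3 - <<'E'
from h import *
go(490.5,257,100,29)
E
```

```text
t 3.375 tcp [567.7 310.3   0.6] yang 28.8 tilt [-0.     -0.0001] | rz -0.2 shift [ -9.5 -93.3 -99.3] j1,j7 [-0.7   0.12]
```

Call:
{"fn": "servo_tool", "kwargs": {"rows": [[0,0,0,0,0,-40,1],[0,0,0,0,0,-100,1],[0,0,0,0,0,-150,1],[0,0,0,0,-60,-150,-0.4],[0,0,0,0,-120,-150,-0.4],[0,0,0,20,-150,-150,-0.4],[0,0,0,20,-150,-150,-0.4]]}}

```text
time: 4.25
tcp_pos: [0.4242, 0.2559, 0.151]
tool_rot: [-1.595, -2.705, -0.0]
wrist_force: [0.4, 0.4, -0.0]
opening: 0.0599
grip_force: 0.0
```

```bash
python3 - <<'E'
from h import *
for n in("side","top"):
    f=r.grab_frame(n);cv2.imwrite(f"pics/{n}2.png",f["img"][:,:,::-1])
s=cv2.imread("pics/side2.png");t=cv2.imread("pics/top2.png")
a=cv2.resize(s[150:290,210:400],(800,590))
cv2.imwrite("pics/v2.png",np.vstack([cv2.resize(s[170:280,210:370],(640,440)),cv2.resize(t[150:350,180:440],(640,160))])[:600] if 0 else a)
cv2.imwrite("pics/t2.png",cv2.resize(t[150:350,180:440],(780,600)))
E
```

```text
(no output)
```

View pics/v2.png

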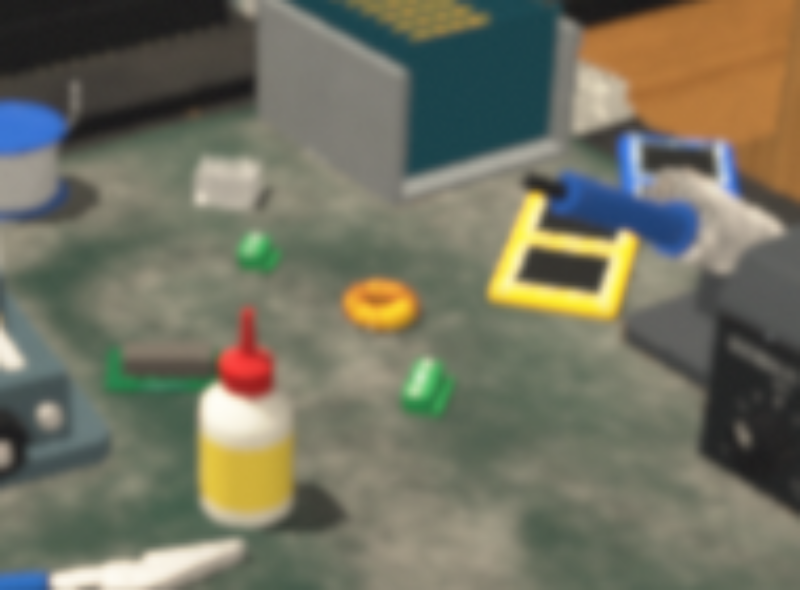

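View pics/t2.png

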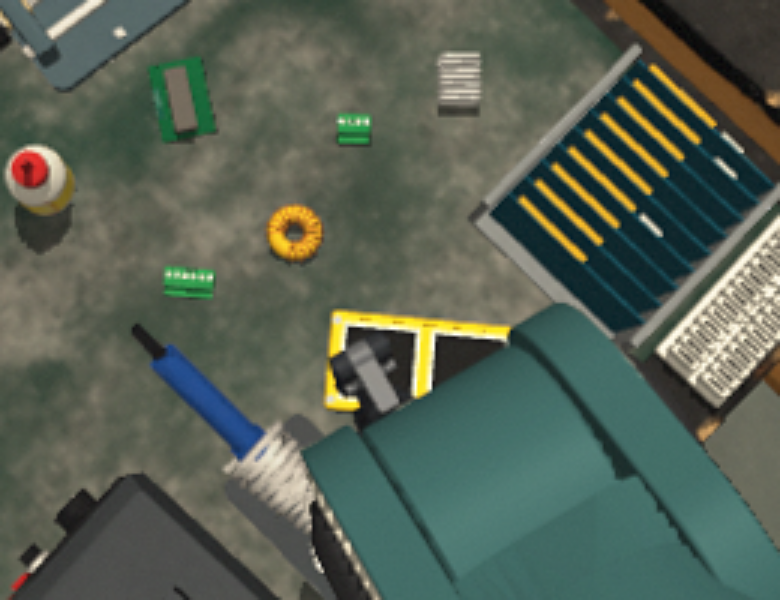

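```bash
python3 - <<'E'
from h import *
fs=r.grab_frame("side");ft=r.grab_frame("top")
print(ray(fs,(300.7,222),.007),ray(ft,(278.5,228),.010))
blobs(ft,(8,120,100),(28,255,255),(262,212,295,242),.013,name="choke")
blobs(fs,(8,120,100),(28,255,255),(285,210,315,235),.008,name="choke-s")
for f in(fs,ft):
    for o in ((0,0,0),(.026,.0145,0)):
        p=f["R"]@(r.sense()["tcp_pos"]+np.array(o))+f["t"];print(p[:2]/p[2]*f["fx"]+[f["cx"],f["cy"]])
E
```

```text
[0.57059946 0.3128698  0.007     ] [0.56760324 0.31091514 0.01      ]
choke px [278. 227.] xy 569.1 311.8 size 33.1 33.3 ang 89.8
choke-s px [300. 222.] xy 571.9 314.4 size 35.2 46.4 ang 12.8
[384.3682443  148.59321965]
[370.05672992 150.11908313]
[316.2092294  307.29103967]
[306.36553689 289.8684451 ]
```

View pics/side2.png

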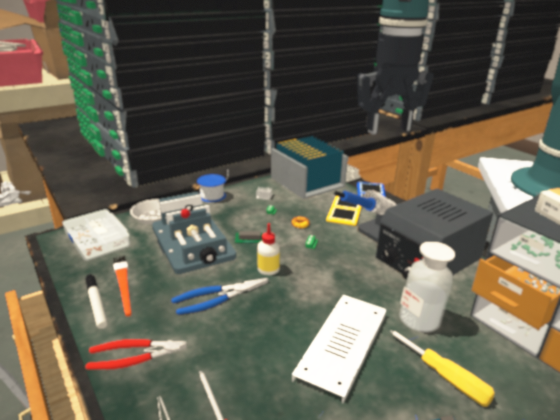

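```bash
python3 - <<'E'
import cv2
s=cv2.imread("pics/side2.png");cv2.imwrite("pics/z.png",cv2.resize(s[50:160,335:445],None,fx=5,fy=5,interpolation=cv2.INTER_CUBIC))
E
```

```text
(no output)
```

View pics/z.png

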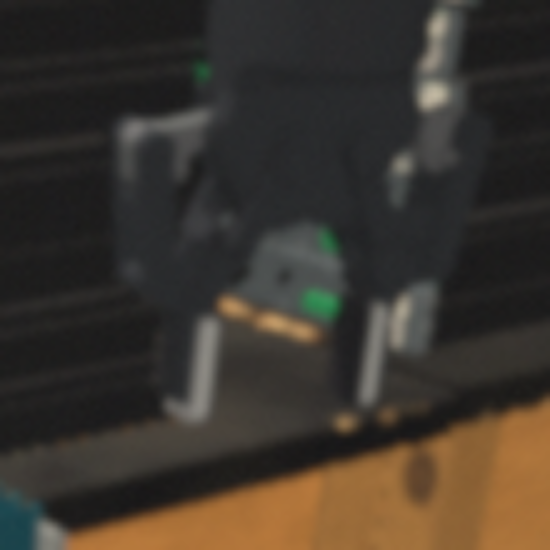

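```bash
python3 - <<'E'
from h import *
go(525,310,5,29)
E
```

```text
t 4.45 tcp [427.8 255.7 150.9] yang 28.8 tilt [0.0011 0.0002] | rz -0.2 shift [  0.9 111.2 146. ] j1,j7 [-0.83 -0.01]
```

Call:
{"fn": "servo_tool", "kwargs": {"rows": [[0,0,0,0,55,0,1],[0,0,0,0,111,0,1],[0,0,0,0,111,50,1],[0,0,0,0,111,100,1],[0,0,0,0,111,140,1],[0,0,0,0,111,150,1],[0,0,0,0,111,154,1],[0,0,0,0,111,157,1],[0,0,0,0,111,160,1]]}}

```text
time: 5.58
tcp_pos: [0.5249, 0.3098, -0.0079]
tool_rot: [1.598, 2.703, 0.004]
wrist_force: [-0.1, -0.0, -0.4]
opening: -0.0
grip_force: 0.0
```

```bash
python3 - <<'E'
from h import *
go(525,310,5,29)
f=r.grab_frame("side");cv2.imwrite("pics/side3.png",f["img"][:,:,::-1])
p=f["R"]@r.sense()["tcp_pos"]+f["t"];p=p[:2]/p[2]*f["fx"]+[f["cx"],f["cy"]];print(p)
x,y=p.astype(int);c=f["img"][y-80:y+40,x-60:x+60,::-1];cv2.imwrite("pics/z3.png",cv2.resize(c,None,fx=5,fy=5,interpolation=cv2.INTER_CUBIC))
E
```

```text
t 5.575 tcp [524.9 309.8  -7.9] yang 28.8 tilt [0.0022 0.0016] | rz -0.2 shift [  0.2   0.2 -12.9] j1,j7 [-0.74  0.09]
[323.99331814 230.69635548]
```

View pics/z3.png

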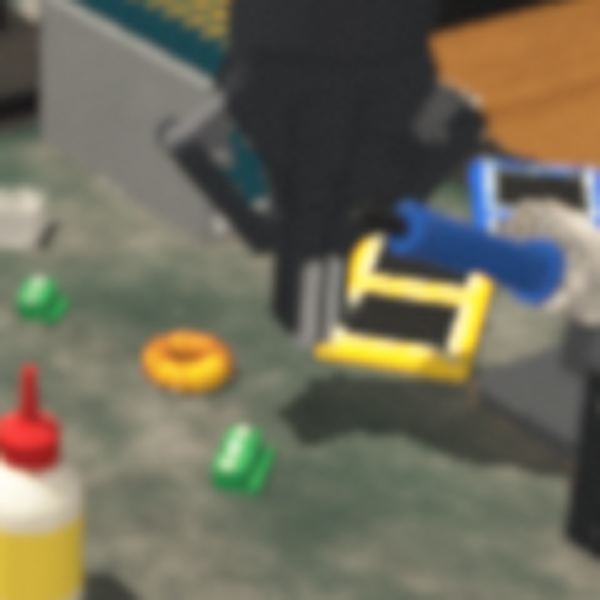

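Call:
{"fn": "servo_tool", "kwargs": {"rows": [[0,0,0,0,0,4,1],[0,0,0,0,0,8,1],[0,0,0,0,0,10,1],[0,0,0,0,0,12,1],[0,0,0,0,0,12,1]]}}

```text
time: 6.25
tcp_pos: [0.5238, 0.309, -0.0215]
tool_rot: [-1.599, -2.704, 0.0]
wrist_force: [-0.6, 0.5, -0.9]
opening: 0.0004
grip_force: 0.0
```

Call:
{"fn": "servo_tool", "kwargs": {"rows": [[0,0,0,0,0,1,1],[0,0,0,0,0,2,1],[0,0,0,0,0,2,1]]}}

```text
time: 6.62
tcp_pos: [0.5238, 0.3091, -0.0234]
tool_rot: [-1.599, -2.704, 0.0]
wrist_force: [-0.3, 0.4, 0.4]
opening: -0.0
grip_force: 0.0
```

Call:
{"fn": "servo_tool", "kwargs": {"rows": [[0,0,0,0,0,1,1],[0,0,0,0,0,2,1],[0,0,0,0,0,2,1]]}}

```text
time: 7.0
tcp_pos: [0.5238, 0.3091, -0.0254]
tool_rot: [-1.599, -2.704, 0.0]
wrist_force: [0.2, 1.1, -0.1]
opening: 0.0001
grip_force: 0.0
```

Call:
{"fn": "servo_tool", "kwargs": {"rows": [[0,0,0,0,0,1,1],[0,0,0,0,0,2,1],[0,0,0,0,0,2,1]]}}

```text
time: 7.38
tcp_pos: [0.5239, 0.309, -0.0274]
tool_rot: [1.599, 2.704, -0.0]
wrist_force: [-0.2, -0.3, 0.6]
opening: -0.0004
grip_force: 0.0
```

Call:
{"fn": "servo_tool", "kwargs": {"rows": [[0,0,0,0,0,1,1],[0,0,0,0,0,1,1]]}}

```text
time: 7.62
tcp_pos: [0.5238, 0.3091, -0.0284]
tool_rot: [-1.599, -2.704, 0.0]
wrist_force: [-0.3, 0.1, -0.0]
opening: -0.0001
grip_force: 0.0
```

Call:
{"fn": "servo_tool", "kwargs": {"rows": [[0,0,0,0,0,1,1],[0,0,0,0,0,1,1]]}}

```text
time: 7.88
tcp_pos: [0.5238, 0.3091, -0.0294]
tool_rot: [-1.599, -2.704, 0.0]
wrist_force: [-0.4, 0.1, -0.1]
opening: 0.0003
grip_force: 0.0
```

Call:
{"fn": "servo_tool", "kwargs": {"rows": [[0,0,0,0,0,1,1],[0,0,0,0,0,1,1]]}}

```text
time: 8.12
tcp_pos: [0.524, 0.3092, -0.03]
tool_rot: [-1.599, -2.704, -0.0]
wrist_force: [-1.2, -0.3, 3.1]
opening: -0.0001
grip_force: 1.9
```

Call:
{"fn": "servo_tool", "kwargs": {"rows": [[0,0,0,0,0,1,1],[0,0,0,0,0,1,1]]}}

```text
time: 8.38
tcp_pos: [0.524, 0.3092, -0.03]
tool_rot: [-1.599, -2.704, -0.001]
wrist_force: [-2.7, -1.3, 12.4]
opening: -0.0001
grip_force: 6.0
```

Call:
{"fn": "servo_tool", "kwargs": {"rows": [[0,0,0,0,0,1,1],[0,0,0,0,0,1,1]]}}

```text
time: 8.62
tcp_pos: [0.524, 0.3092, -0.03]
tool_rot: [-1.599, -2.704, -0.001]
wrist_force: [-5.1, -3.3, 19.7]
opening: 0.0001
grip_force: 9.8
```

Call:
{"fn": "servo_tool", "kwargs": {"rows": [[0,0,0,0,0,1,1],[0,0,0,0,0,1,1]]}}

```text
time: 8.88
tcp_pos: [0.5241, 0.3092, -0.0301]
tool_rot: [-1.599, -2.703, -0.001]
wrist_force: [-8.2, -4.0, 26.6]
opening: 0.0
grip_force: 13.6
```

Call:
{"fn": "servo_tool", "kwargs": {"rows": [[0,0,0,0,0,-30,1],[0,0,0,0,0,-50,-0.4],[0,0,0,0,0,-50,-0.4],[0,0,0,0,0,-50,-0.4]]}}

```text
time: 9.38
tcp_pos: [0.5234, 0.3089, 0.0159]
tool_rot: [-1.599, -2.704, 0.001]
wrist_force: [-0.5, 0.1, -0.1]
opening: 0.0543
grip_force: 0.0
```

```bash
sed -i 's/def go(x,y,z,ang):/def go(x,y,z,ang):\n    z=z-30 # reported z is 30 mm low (touched desk at -30)/' h.py; python3 - <<'E'
from h import *
go(569.5,312,2,29)
E
```

```text
t 9.375 tcp [523.4 308.9  15.9] yang 28.8 tilt [-0.0009 -0.0006] | rz -0.2 shift [-19.5  42.   43.9] j1,j7 [-0.75  0.08]
```

Call:
{"fn": "servo_tool", "kwargs": {"rows": [[0,0,0,-20,42,0,-0.5],[0,0,0,-20,42,0,-0.5],[0,0,0,-20,42,20,-0.5],[0,0,0,-20,42,36,-0.5],[0,0,0,-20,42,42,-0.5],[0,0,0,-20,42,43,-0.5],[0,0,0,-20,42,43,1],[0,0,0,-20,42,43,1],[0,0,0,-20,42,43,1],[0,0,0,-20,42,43,1],[0,0,0,-20,42,43,1]], "newtons": 30}}

```text
time: 10.75
tcp_pos: [0.5708, 0.3122, -0.0253]
tool_rot: [1.599, 2.704, 0.002]
wrist_force: [-0.6, -1.1, 4.9]
opening: 0.0326
grip_force: 29.7
```

```bash
python3 - <<'E'
from h import *
go(491,257,75,29);go(491,257,11,29)
E
```

```text
t 10.75 tcp [570.8 312.2 -25.3] yang 28.8 tilt [0.001  0.0008] | rz -0.2 shift [ -9.9 -96.4 -70.5] j1,j7 [-0.7   0.13]
t 10.75 tcp [570.8 312.2 -25.3] yang 28.8 tilt [0.001  0.0008] | rz -0.2 shift [ -9.9 -96.5  -6.5] j1,j7 [-0.7   0.13]
```

Call:
{"fn": "servo_tool", "kwargs": {"rows": [[0,0,0,0,0,-10,1],[0,0,0,0,0,-40,1],[0,0,0,0,0,-70,1],[0,0,0,-5,-48,-70,1],[0,0,0,-10,-96,-70,1],[0,0,0,-10,-96,-70,1],[0,0,0,-10,-96,-70,1]]}}

```text
time: 11.62
tcp_pos: [0.492, 0.2575, 0.0444]
tool_rot: [1.598, 2.704, 0.003]
wrist_force: [0.3, -0.0, -0.6]
opening: 0.0322
grip_force: 29.9
```

```bash
python3 - <<'E'
from h import *
go(491,257,13,29);print(r.sense()["opening"],r.sense()["grip_force"])
E
```

```text
t 11.625 tcp [492.  257.5  44.4] yang 28.8 tilt [0.0018 0.0012] | rz -0.2 shift [ 0.  -1.3 61.4] j1,j7 [-0.72  0.12]
0.032242295988951813 29.91511282743886
```

Call:
{"fn": "servo_tool", "kwargs": {"rows": [[0,0,0,0,-1,30,1],[0,0,0,0,-1,50,1],[0,0,0,0,-1,56,1],[0,0,0,0,-1,59,1],[0,0,0,0,-1,61,1],[0,0,0,0,-1,61,1]]}}

```text
time: 12.38
tcp_pos: [0.4906, 0.2566, -0.0168]
tool_rot: [1.599, 2.704, 0.001]
wrist_force: [0.7, 0.4, -0.2]
opening: 0.0323
grip_force: 29.9
```

Call:
{"fn": "servo_tool", "kwargs": {"rows": [[0,0,0,0,0,1,1],[0,0,0,0,0,1,1]]}}

```text
time: 12.62
tcp_pos: [0.4906, 0.2566, -0.0174]
tool_rot: [1.599, 2.704, 0.002]
wrist_force: [-1.1, -0.3, 5.5]
opening: 0.0327
grip_force: 30.5
```

Call:
{"fn": "servo_tool", "kwargs": {"rows": [[0,0,0,0,0,1,1],[0,0,0,0,0,1,1]]}}

```text
time: 12.88
tcp_pos: [0.4907, 0.2566, -0.0175]
tool_rot: [1.599, 2.704, 0.002]
wrist_force: [-2.8, -2.5, 13.5]
opening: 0.0326
grip_force: 31.2
```

Contact made; release, lift and go toward the long plug (grip along −5.9°).

Call:
{"fn": "servo_tool", "kwargs": {"rows": [[0,0,0,0,0,-1,-0.1],[0,0,0,0,0,-1,-0.1],[0,0,0,0,0,-1,-0.1],[0,0,0,0,0,-30,-0.1],[0,0,0,0,0,-70,-0.1],[0,0,0,0,0,-105,-0.1],[0,0,0,0,0,-105,-0.1]]}}

```text
time: 13.75
tcp_pos: [0.492, 0.2574, 0.0883]
tool_rot: [1.598, 2.702, 0.008]
wrist_force: [-0.6, -0.6, -0.3]
opening: 0.0469
grip_force: 0.0
```

```bash
python3 - <<'E'
from h import *
go(538.5,377,120,-5.9)
go(538.5,377,3,-5.9)
f=r.grab_frame("side")
blobs(f,(8,120,100),(28,255,255),(320,175,380,235),.015,name="side yel/choke")
E
```

```text
t 13.75 tcp [492.  257.4  88.3] yang 28.8 tilt [0.0046 0.0031] | rz 34.7 shift [82.4 98.4 -1.1] j1,j7 [-0.74  0.1 ]
t 13.75 tcp [492.  257.4  88.3] yang 28.8 tilt [0.0046 0.0031] | rz 34.7 shift [ 82.3  97.7 115.9] j1,j7 [-0.74  0.1 ]
side yel/choke px [342. 212.] xy 489.6 256.4 size 120.0 61.5 ang 85.2
side yel/choke px [371. 178.] xy 440.1 88.2 size 45.2 33.5 ang 13.4
```

```bash
python3 - <<'E'
from h import *
T=r.grab_frame("top");S=r.grab_frame("side")
def tri(a,b):
    P=[np.array([[f["fx"],0,f["cx"]],[0,f["fy"],f["cy"]],[0,0,1]])@np.c_[f["R"],f["t"]] for f in(T,S)]
    X=cv2.triangulatePoints(P[0],P[1],np.array(a,float).reshape(2,1),np.array(b,float).reshape(2,1));X=X[:3]/X[3]
    for p,q in((P[0],a),(P[1],b)):
        v=p@np.r_[X,[[1]]];print((v[:2]/v[2]).ravel()-q)
    return X.ravel()*1000
print("tip",tri((180+135/3,150+327/3),(210+527/4.21,150+182/4.21)))
print("handle end",tri((180+245/3,150+437/3),(210+678/4.21,150+222/4.21)))
print("handle front",tri((180+165/3,150+358/3),(210+567/4.21,150+192/4.21)))
E
```

```text
[-0.00646635 -0.38360328]
[0.42939583 0.07126634]
tip [503.8175711  397.82790473 118.37082194]
[-0.02282652  0.63653746]
[-0.68827361 -0.08401858]
handle end [444.03641981 340.01379881  78.53634006]
[-0.00234032 -0.55165132]
[0.61140676 0.09295363]
handle front [488.10110459 382.42900716 108.17918061]
```

```bash
python3 - <<'E'
from h import *
go(580,330,118,-5.9)
E
```

```text
t 13.9 tcp [489.4 256.   84.9] yang 28.8 tilt [-0.0013 -0.0007] | rz 34.7 shift [ 21.2 115.   -3.3] j1,j7 [-0.74  0.1 ]
```

Call:
{"fn": "servo_tool", "kwargs": {"rows": [[0,0,9,0,40,-3,-0.1],[0,0,18,10,80,-3,-0.1],[0,0,27,21,115,-3,-0.1],[0,0,34.7,21,115,-3,-0.1],[0,0,34.7,21,115,-3,-0.1]]}}

```text
time: 14.52
tcp_pos: [0.5798, 0.3296, 0.0864]
tool_rot: [2.33, 2.106, -0.006]
wrist_force: [0.7, 0.1, 0.8]
opening: 0.0471
grip_force: 0.0
```

Call:
{"fn": "servo_tool", "kwargs": {"rows": [[0,10,0,0,0,0,-0.1],[0,20,0,0,0,0,-0.1],[0,20,0,0,0,0,-0.1],[0,20,0,0,0,0,-0.1]]}}

```text
time: 15.02
tcp_pos: [0.5807, 0.3295, 0.0885]
tool_rot: [-2.141, -1.932, -0.376]
wrist_force: [-0.8, 0.5, -0.3]
opening: 0.0474
grip_force: 0.0
```

```bash
python3 - <<'E'
from h import *
# aim: tip 3 mm to -y of the plug centre; +5 splits the two readings of the z bias
go(538.5,379,6,-5.9); go(565,345,30,-5.9);print(r.sense()["joint_positions"].round(2))
f=r.grab_frame("side");cv2.imwrite("pics/side4.png",cv2.resize(f["img"][100:250,240:410,::-1],None,fx=4,fy=4,interpolation=cv2.INTER_CUBIC))
p=f["R"]@r.sense()["tcp_pos"]+f["t"];print(((p[:2]/p[2]*f["fx"]+[f["cx"],f["cy"]])-[240,100])*4)
E
```

```text
t 15.025 tcp [580.7 329.5  88.5] yang -5.9 tilt [0.0344 0.3393] | rz 0.0 shift [  3.8 -47.  121.1] j1,j7 [-0.53 -0.04]
t 15.025 tcp [580.7 329.5  88.5] yang -5.9 tilt [0.0344 0.3393] | rz 0.0 shift [-17.2 -17.2  87.9] j1,j7 [-0.53 -0.04]
[-0.53  0.56  0.15  1.82 -0.62  0.7  -0.04]
[222.81836538 350.8918411 ]
```

View pics/side4.png

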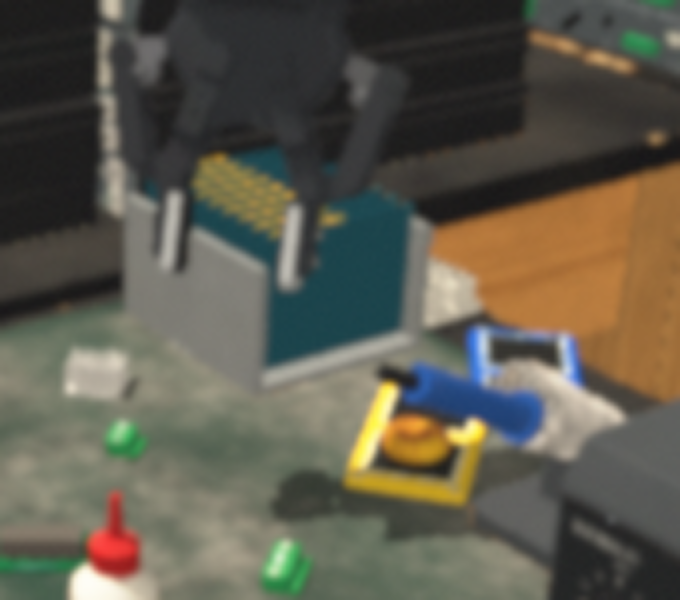

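```bash
python3 - <<'E'
from h import *
go(565,345,30,-5.9);go(550,364,22,-5.9);go(538.5,379,15,-5.9);go(538.5,379,6,-5.9)
E
```

```text
t 15.075 tcp [580.3 331.2  88.6] yang -5.7 tilt [0.0341 0.3398] | rz 0.2 shift [-18.8 -16.6  87.5] j1,j7 [-0.53 -0.04]
t 15.075 tcp [580.3 331.2  88.6] yang -5.7 tilt [0.0341 0.3398] | rz 0.2 shift [ -5.2 -33.4 100.9] j1,j7 [-0.53 -0.04]
t 15.075 tcp [580.3 331.2  88.6] yang -5.7 tilt [0.0341 0.3398] | rz 0.2 shift [  5.4 -46.4 112.2] j1,j7 [-0.53 -0.04]
t 15.075 tcp [580.3 331.2  88.6] yang -5.7 tilt [0.0341 0.3398] | rz 0.2 shift [  2.3 -46.4 120.7] j1,j7 [-0.53 -0.04]
```

Call:
{"fn": "servo_tool", "kwargs": {"rows": [[0,0,0,-10,-8,44,-0.1],[0,0,0,-19,-17,87,-0.1],[0,0,0,-5,-33,101,-0.1],[0,0,0,5,-46,112,-0.1],[0,0,0,3,-46,118,-0.1],[0,0,0,2,-46,121,-0.1],[0,0,0,2,-46,121,-0.1]]}}

```text
time: 15.95
tcp_pos: [0.5407, 0.377, -0.0238]
tool_rot: [-2.143, -1.931, -0.379]
wrist_force: [0.8, -0.2, 0.0]
opening: 0.0468
grip_force: 0.0
```

Call:
{"fn": "servo_tool", "kwargs": {"rows": [[0,0,0,0,0,0,1],[0,0,0,0,0,0,1],[0,0,0,0,0,0,1],[0,0,0,0,0,0,1],[0,0,0,0,0,0,1]]}}

```text
time: 16.58
tcp_pos: [0.5402, 0.3774, -0.0239]
tool_rot: [-2.142, -1.931, -0.379]
wrist_force: [-0.9, -2.4, 6.4]
opening: 0.0164
grip_force: 29.7
```

```bash
python3 - <<'E'
from h import *
go(538.5,379,20,-5.9);go(550,364,35,-5.9);go(575,335,70,-5.9)
E
```

```text
t 16.575 tcp [540.2 377.4 -23.9] yang -5.9 tilt [0.0363 0.3402] | rz -0.0 shift [  6.1  -1.8 -12.5] j1,j7 [-0.54  0.05]
t 16.575 tcp [540.2 377.4 -23.9] yang -5.9 tilt [0.0363 0.3402] | rz -0.0 shift [ -1.7  11.2 -31.3] j1,j7 [-0.54  0.05]
t 16.575 tcp [540.2 377.4 -23.9] yang -5.9 tilt [0.0363 0.3402] | rz -0.0 shift [-14.4  39.1 -73.2] j1,j7 [-0.54  0.05]
```

Gripped at 16.4 mm. Lift away from the iron, then stand upright.

Call:
{"fn": "servo_tool", "kwargs": {"rows": [[0,0,0,6,0,-13,1],[0,0,0,-2,11,-31,1],[0,0,0,-8,25,-52,1],[0,0,0,-14,39,-73,1],[0,0,0,-14,39,-73,1]]}}

```text
time: 17.2
tcp_pos: [0.5778, 0.3338, 0.0419]
tool_rot: [-2.146, -1.93, -0.384]
wrist_force: [0.3, -0.4, 0.5]
opening: 0.0163
grip_force: 29.4
```

Call:
{"fn": "servo_tool", "kwargs": {"rows": [[0,-10,0,0,0,0,1],[0,-20,0,0,0,0,1],[0,-20,0,0,0,0,1],[0,-20,0,0,0,0,1]]}}

```text
time: 17.7
tcp_pos: [0.573, 0.3364, 0.0385]
tool_rot: [-2.33, -2.106, 0.002]
wrist_force: [0.0, -0.2, -2.6]
opening: 0.0159
grip_force: 29.4
```

```bash
python3 - <<'E'
from h import *
print(r.sense()["opening"],r.sense()["grip_force"])
go(486,206,70,-5.4);go(486,206,20,-5.4)
f=r.grab_frame("side")
blobs(f,(40,90,80),(90,255,255),(270,150,360,240),.06,name="plug-side")
E
```

```text
0.015949238956071046 29.449310302734375
t 17.7 tcp [573.  336.4  38.5] yang -5.8 tilt [-0.0015 -0.0005] | rz -0.4 shift [-138.5  -73.4   -1.3] j1,j7 [-0.86 -0.4 ]
t 17.7 tcp [573.  336.4  38.5] yang -5.8 tilt [-0.0015 -0.0005] | rz -0.4 shift [-138.5  -73.3   48.7] j1,j7 [-0.86 -0.4 ]
plug-side px [272. 210.] xy 613.8 372.2 size 10.8 29.9 ang 12.2
plug-side px [296. 203.] xy 577.9 336.0 size 18.3 56.0 ang 8.7
```

Call:
{"fn": "servo_tool", "kwargs": {"rows": [[0,0,0,-40,-21,0,1],[0,0,0,-90,-48,0,1],[0,0,0,-125,-66,0,1],[0,0,0,-138.5,-73.5,0,1],[0,0,0,-138.5,-73.5,25,1],[0,0,0,-138.5,-73.5,45,1],[0,0,0,-138.5,-73.5,50,1],[0,0,0,-138.5,-73.5,50,1]]}}

```text
time: 18.75
tcp_pos: [0.4869, 0.205, -0.0103]
tool_rot: [-2.333, -2.102, 0.002]
wrist_force: [-1.9, -1.5, 3.9]
opening: 0.0162
grip_force: 29.9
```

Call:
{"fn": "servo_tool", "kwargs": {"rows": [[0,0,0,0,0,1,1],[0,0,0,0,0,2,1],[0,0,0,0,0,3,1],[0,0,0,0,0,3,1]]}}

```text
time: 19.25
tcp_pos: [0.4874, 0.2044, -0.0121]
tool_rot: [-2.334, -2.102, 0.001]
wrist_force: [-4.2, -5.9, 14.6]
opening: 0.0168
grip_force: 31.7
```

Call:
{"fn": "servo_tool", "kwargs": {"rows": [[0,0,0,0,0,1,1],[0,0,0,0,0,1,1]]}}

```text
time: 19.5
tcp_pos: [0.4874, 0.2042, -0.0131]
tool_rot: [-2.334, -2.102, 0.001]
wrist_force: [-4.5, -5.6, 13.7]
opening: 0.0163
grip_force: 32.6
```

Call:
{"fn": "servo_tool", "kwargs": {"rows": [[0,0,0,0,0,1,1],[0,0,0,0,0,1,1]]}}

```text
time: 19.75
tcp_pos: [0.4874, 0.204, -0.0141]
tool_rot: [2.335, 2.102, -0.001]
wrist_force: [-4.3, -6.6, 14.0]
opening: 0.0162
grip_force: 33.5
```

Call:
{"fn": "servo_tool", "kwargs": {"rows": [[0,0,0,0,0,1,1],[0,0,0,0,0,1,1]]}}

```text
time: 20.0
tcp_pos: [0.4873, 0.2039, -0.0151]
tool_rot: [2.335, 2.102, -0.001]
wrist_force: [-5.1, -7.2, 15.5]
opening: 0.0163
grip_force: 34.4
```

Call:
{"fn": "servo_tool", "kwargs": {"rows": [[0,0,0,0,0,1,1],[0,0,0,0,0,1,1]]}}

```text
time: 20.25
tcp_pos: [0.4874, 0.2038, -0.016]
tool_rot: [2.335, 2.102, -0.001]
wrist_force: [-4.2, -6.7, 14.9]
opening: 0.0159
grip_force: 35.2
```

Call:
{"fn": "servo_tool", "kwargs": {"rows": [[0,0,0,0,0,0,0.4],[0,0,0,0,0,0,0.4],[0,0,0,0,0,0,0.4]]}}

```text
time: 20.62
tcp_pos: [0.4872, 0.2061, -0.0175]
tool_rot: [-2.332, -2.105, -0.001]
wrist_force: [-0.2, 0.3, 0.7]
opening: 0.0254
grip_force: 0.0
```

Call:
{"fn": "servo_tool", "kwargs": {"rows": [[0,0,0,0,0,-10,0.4],[0,0,0,0,0,-50,0.2],[0,0,0,0,0,-110,0],[0,0,0,0,0,-110,0],[0,0,0,0,0,-110,0]]}}

```text
time: 21.25
tcp_pos: [0.4867, 0.2061, 0.0928]
tool_rot: [-2.332, -2.105, -0.001]
wrist_force: [0.5, -0.4, -0.2]
opening: 0.0427
grip_force: 0.0
```

```bash
python3 - <<'E'
from h import *
go(664,209,122,90);go(664,209,5,90)
f=r.grab_frame("top")
for p in((338,222),(365,195),(393,167)): print(ray(f,p,.077))
blobs(f,(40,90,80),(90,255,255),(290,240,380,330),.02,name="plug-top")
g=r.grab_frame("side")
blobs(g,(40,90,80),(90,255,255),(330,170,380,220),.014,name="plug-side")
t=cv2.resize(f["img"][150:340,260:420,::-1],None,fx=3,fy=3); s=cv2.resize(g["img"][160:255,270:370,::-1],(300,285))
s=np.vstack([s,np.zeros((570-285,300,3),np.uint8)]);cv2.imwrite("pics/c5.png",np.hstack([t,s]))
E
```

```text
t 21.25 tcp [486.7 206.1  92.8] yang -5.9 tilt [0.0001 0.0007] | rz 84.1 shift [ 21.  176.1   0.8] j1,j7 [-0.84 -0.31]
t 21.25 tcp [486.7 206.1  92.8] yang -5.9 tilt [0.0001 0.0007] | rz 84.1 shift [ 21.  176.1 117.8] j1,j7 [-0.84 -0.31]
[0.56866579 0.20991196 0.077     ]
[0.615527   0.16226868 0.077     ]
[0.66504661 0.11192262 0.077     ]
plug-top px [328. 272.] xy 488.3 221.8 size 16.1 17.8 ang 89.9
plug-top px [371. 272.] xy 482.7 136.8 size 139.7 47.2 ang 15.2
plug-side px [345. 202.] xy 490.6 222.8 size 11.9 19.5 ang 82.5
```

View pics/c5.png

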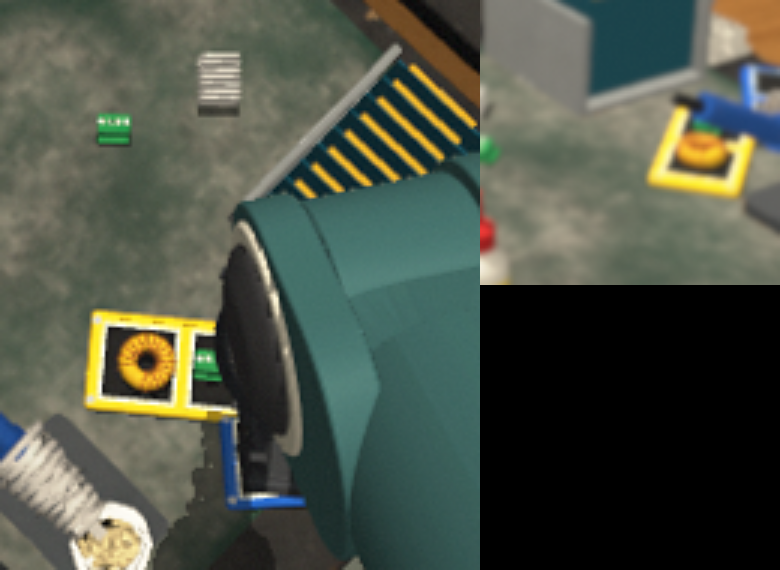

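Call:
{"fn": "servo_tool", "kwargs": {"rows": [[0,0,10,4,35,0,-0.3],[0,0,20,8,70,0,-0.3],[0,0,30,12,105,0,-0.3],[0,0,40,16,140,0,-0.3],[0,0,50,21,176,0,-0.3],[0,0,60,21,176,0,-0.3],[0,0,70,21,176,30,-0.3],[0,0,80,21,176,60,-0.3],[0,0,84,21,176,80,-0.3],[0,0,84,21,176,80,-0.3]]}}

```text
time: 22.6
tcp_pos: [0.6619, 0.2077, 0.0089]
tool_rot: [3.139, 0.004, -0.009]
wrist_force: [-0.2, -0.2, 0.2]
opening: 0.0553
grip_force: 0.0
```

```bash
python3 - <<'E'
from h import *
go(664,209,6,90); print(r.sense()["joint_positions"].round(2))
E
```

```text
t 22.6 tcp [661.9 207.7   8.9] yang -89.9 tilt [-0.0056 -0.003 ] | rz 0.1 shift [ 2.3 -1.4 32.8] j1,j7 [-0.82 -1.41]
[-0.82  0.88  0.72  1.63 -0.7   0.92 -1.41]
```

Call:
{"fn": "servo_tool", "kwargs": {"rows": [[0,0,0,1,-1,15,-0.3],[0,0,0,1,-1,28,-0.3],[0,0,0,1,-1,32,-0.3],[0,0,0,1,-1,32,-0.3],[0,0,0,1,-1,32,1],[0,0,0,1,-1,32,1],[0,0,0,1,-1,32,1],[0,0,0,1,-1,32,1],[0,0,0,1,-1,32,1]], "newtons": 30}}

```text
time: 23.72
tcp_pos: [0.6658, 0.2097, -0.0188]
tool_rot: [-3.141, -0.003, -0.002]
wrist_force: [-1.3, 1.3, 5.0]
opening: 0.0237
grip_force: 30.1
```

```bash
python3 - <<'E'
from h import *
go(435,126,75,93.4);go(435,126,18,93.4)
E
```

```text
t 23.725 tcp [665.8 209.7 -18.8] yang -89.9 tilt [0.0011 0.0004] | rz -3.3 shift [-230.9   83.2  -64. ] j1,j7 [-0.81 -1.39]
t 23.725 tcp [665.8 209.7 -18.8] yang -89.9 tilt [0.0011 0.0004] | rz -3.3 shift [-231.    83.2   -7. ] j1,j7 [-0.81 -1.39]
```

Call:
{"fn": "servo_tool", "kwargs": {"rows": [[0,0,0,0,0,-15,1],[0,0,0,0,0,-60,1],[0,0,0,0,0,-115,1],[0,0,-3,-40,15,-120,1],[0,0,-3,-90,33,-120,1],[0,0,-3,-140,51,-120,1],[0,0,-3,-190,69,-120,1],[0,0,-3,-231,83,-120,1],[0,0,-3,-231,83,-120,1],[0,0,-3,-231,83,-120,1]]}}

```text
time: 24.98
tcp_pos: [0.4355, 0.1268, 0.1012]
tool_rot: [-3.139, -0.086, -0.003]
wrist_force: [0.2, 1.4, -0.4]
opening: 0.0239
grip_force: 29.5
```

```bash
python3 - <<'E'
from h import *
print(r.sense()["opening"],r.sense()["grip_force"],r.sense()["joint_positions"].round(2))
go(435,126,22,93.4)
E
```

```text
0.0238938316598418 29.545945823192596 [-1.13  0.39  0.93  2.2  -0.47  0.75 -1.4 ]
t 24.975 tcp [435.5 126.8 101.2] yang -86.9 tilt [0.0017 0.0012] | rz -0.3 shift [ -0.7   0.9 109.2] j1,j7 [-1.13 -1.4 ]
```

Call:
{"fn": "servo_tool", "kwargs": {"rows": [[0,0,0,0,0,40,1],[0,0,0,0,0,80,1],[0,0,0,0,0,100,1],[0,0,0,0,0,107,1],[0,0,0,0,0,109,1],[0,0,0,0,0,109,1]]}}

```text
time: 25.72
tcp_pos: [0.4353, 0.1264, -0.008]
tool_rot: [-3.14, -0.085, -0.002]
wrist_force: [-0.0, -0.4, 0.0]
opening: 0.0242
grip_force: 29.6
```

Call:
{"fn": "servo_tool", "kwargs": {"rows": [[0,0,0,0,0,1,1],[0,0,0,0,0,2,1],[0,0,0,0,0,2,1]]}}

```text
time: 26.1
tcp_pos: [0.4345, 0.1263, -0.0104]
tool_rot: [-3.14, -0.086, -0.0]
wrist_force: [0.2, 0.1, 0.6]
opening: 0.0239
grip_force: 29.6
```

Call:
{"fn": "servo_tool", "kwargs": {"rows": [[0,0,0,0,0,1,1],[0,0,0,0,0,1,1]]}}

```text
time: 26.35
tcp_pos: [0.4345, 0.1263, -0.0109]
tool_rot: [-3.139, -0.085, 0.0]
wrist_force: [-1.4, -0.0, 9.2]
opening: 0.0237
grip_force: 30.6
```

Contact as predicted. Release to about 36 mm and lift.

Call:
{"fn": "servo_tool", "kwargs": {"rows": [[0,0,0,0,0,0,0.15],[0,0,0,0,0,0,0.15],[0,0,0,0,0,0,0.15],[0,0,0,0,0,-30,0.15],[0,0,0,0,0,-70,0.1],[0,0,0,0,0,-130,0],[0,0,0,0,0,-130,0],[0,0,0,0,0,-130,0]]}}

```text
time: 27.35
tcp_pos: [0.4338, 0.1266, 0.1181]
tool_rot: [-3.14, -0.087, 0.001]
wrist_force: [-1.1, -0.3, -0.8]
opening: 0.0427
grip_force: 0.0
```

```bash
python3 - <<'E'
from h import *
print(r.sense()["joint_positions"].round(2))
go(634,275,140,0);go(634,275,25,0)
E
```

```text
[-1.17  0.36  0.98  2.19 -0.43  0.79 -1.43]
t 27.35 tcp [433.8 126.6 118.1] yang -86.8 tilt [-0.0007  0.0006] | rz -86.8 shift [ 208.1 -137.1    8.1] j1,j7 [-1.17 -1.43]
t 27.35 tcp [433.8 126.6 118.1] yang -86.8 tilt [-0.0007  0.0006] | rz -86.8 shift [ 208.2 -137.1  123.1] j1,j7 [-1.17 -1.43]
```

Call:
{"fn": "servo_tool", "kwargs": {"rows": [[0,0,-10,30,-20,0,0],[0,0,-20,65,-42,0,0],[0,0,-30,100,-65,0,0],[0,0,-40,135,-88,0,0],[0,0,-50,170,-111,0,0],[0,0,-60,208,-137,0,0],[0,0,-70,208,-137,30,0],[0,0,-80,208,-137,60,0],[0,0,-87,208,-137,80,0],[0,0,-87,208,-137,100,0],[0,0,-87,208,-137,100,0]]}}

```text
time: 28.72
tcp_pos: [0.6328, 0.2729, 0.0152]
tool_rot: [-2.221, -2.219, 0.008]
wrist_force: [-0.9, 0.2, 0.2]
opening: 0.0429
grip_force: 0.0
```

```bash
python3 - <<'E'
from h import *
print(r.sense()["joint_positions"].round(2))
go(634,275,4,0)
E
```

```text
[-0.73  0.77  0.41  1.62 -0.39  0.83 -0.16]
t 28.725 tcp [632.8 272.9  15.2] yang -0.1 tilt [-0.005  -0.0022] | rz -0.1 shift [ 2.1  1.4 41.2] j1,j7 [-0.73 -0.16]
```

Call:
{"fn": "servo_tool", "kwargs": {"rows": [[0,0,0,1,0,20,0],[0,0,0,1,0,36,0],[0,0,0,1,0,43,0],[0,0,0,1,0,43,0],[0,0,0,1,0,43,1],[0,0,0,1,0,43,1],[0,0,0,1,0,43,1],[0,0,0,1,0,43,1],[0,0,0,1,0,43,1]]}}

```text
time: 29.85
tcp_pos: [0.6353, 0.2755, -0.0237]
tool_rot: [2.219, 2.223, 0.002]
wrist_force: [-0.5, -0.8, 5.6]
opening: 0.0167
grip_force: 31.3
```

```bash
python3 - <<'E'
from h import *
go(432,181,80,3.4);go(432,181,15,3.4)
E
```

```text
t 29.85 tcp [635.3 275.5 -23.7] yang 0.1 tilt [0.0012 0.0007] | rz -3.3 shift [ -94.  -203.4  -74. ] j1,j7 [-0.72 -0.15]
t 29.85 tcp [635.3 275.5 -23.7] yang 0.1 tilt [0.0012 0.0007] | rz -3.3 shift [ -94.1 -203.5   -9. ] j1,j7 [-0.72 -0.15]
```

Call:
{"fn": "servo_tool", "kwargs": {"rows": [[0,0,0,0,0,-15,1],[0,0,0,0,0,-60,1],[0,0,0,0,0,-110,1],[0,0,-3.3,-23,-50,-110,1],[0,0,-3.3,-46,-100,-110,1],[0,0,-3.3,-69,-150,-110,1],[0,0,-3.3,-94,-203,-110,1],[0,0,-3.3,-94,-203,-110,1],[0,0,-3.3,-94,-203,-70,1],[0,0,-3.3,-94,-203,-35,1],[0,0,-3.3,-94,-203,-20,1],[0,0,-3.3,-94,-203,-12,1],[0,0,-3.3,-94,-203,-10,1],[0,0,-3.3,-94,-203,-10,1]]}}

```text
time: 31.6
tcp_pos: [0.4325, 0.1811, -0.0139]
tool_rot: [2.154, 2.286, 0.002]
wrist_force: [0.0, -0.5, 0.3]
opening: 0.0163
grip_force: 30.6
```

Call:
{"fn": "servo_tool", "kwargs": {"rows": [[0,0,0,0,0,1,1],[0,0,0,0,0,2,1],[0,0,0,0,0,2,1]]}}

```text
time: 31.98
tcp_pos: [0.4322, 0.1811, -0.0158]
tool_rot: [-2.154, -2.286, -0.002]
wrist_force: [-2.4, -0.5, 7.0]
opening: 0.0163
grip_force: 31.4
```

Call:
{"fn": "servo_tool", "kwargs": {"rows": [[0,0,0,0,0,1,1],[0,0,0,0,0,1,1]]}}

```text
time: 32.22
tcp_pos: [0.4323, 0.1812, -0.0159]
tool_rot: [-2.154, -2.286, -0.002]
wrist_force: [-3.6, -1.9, 20.6]
opening: 0.0164
grip_force: 32.7
```

Release gently, lift, and move back over open desk (high) so the boards can be seen.

Call:
{"fn": "servo_tool", "kwargs": {"rows": [[0,0,0,0,0,-2,0.4],[0,0,0,0,0,-2,0.4],[0,0,0,0,0,-2,0.4],[0,0,0,0,0,-30,0.4],[0,0,0,0,0,-80,0.4],[0,0,0,0,0,-140,0.4],[0,0,0,0,0,-200,0.4],[0,0,0,0,0,-250,0.4],[0,0,0,60,0,-250,0.4],[0,0,0,120,0,-250,0.4],[0,0,0,180,0,-250,0.4],[0,0,0,240,0,-250,0.4],[0,0,0,300,0,-250,0.4],[0,0,0,340,0,-250,0.4],[0,0,0,340,0,-250,0.4],[0,0,0,340,0,-250,0.4],[0,0,0,340,0,-250,0.4]]}}

```text
time: 34.35
tcp_pos: [0.4125, 0.5187, 0.2327]
tool_rot: [2.157, 2.284, -0.0]
wrist_force: [0.2, 0.8, 0.8]
opening: 0.0261
grip_force: 0.0
```

```bash
python3 - <<'E'
from h import *
f=r.grab_frame("top")
blobs(f,(40,90,80),(90,255,255),(285,240,405,325),.02,name="green")
blobs(f,(8,120,100),(22,255,255),(285,250,330,292),.021,name="choke")
cv2.imwrite("pics/c6.png",cv2.resize(f["img"][150:340,180:430,::-1],None,fx=3,fy=3))
E
```

```text
green px [352. 303.] xy 431.8 181.2 size 21.3 17.4 ang 89.9
green px [333. 272.] xy 487.1 213.5 size 30.9 18.6 ang 82.8
choke px [309. 270.] xy 490.6 257.1 size 33.9 33.1 ang 44.8
```

View pics/c6.png

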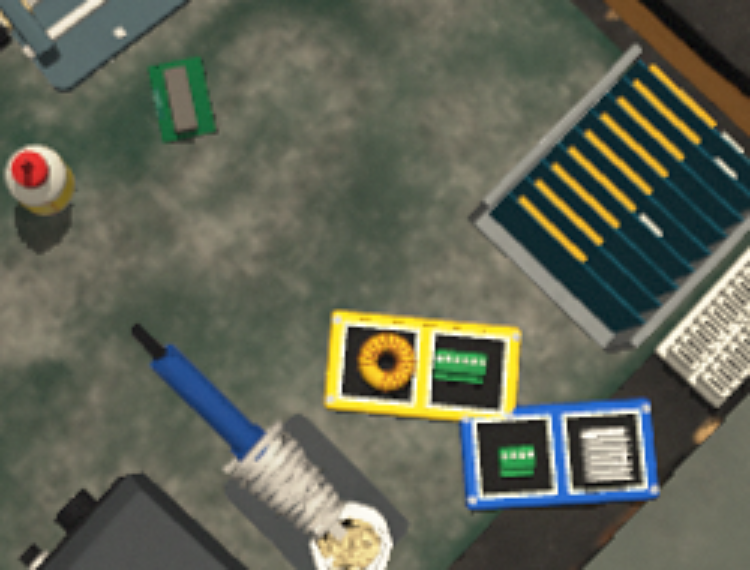

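The top view shows all four parts standing on their squares, each within about 6 mm of centre. The choke is at px (309,270), the long plug at (333,272), the short plug at (352,303) and the heat sink at about (382,301). The circuit board and the flux bottle have not moved, and the reel is out of this crop but the arm never went near it.

```bash
python3 -c "
from bench import r
print(r.job_done())"
```

```text
the job is handed in; nothing more can be done
None
```

I placed all four parts upright on their squares and handed the job in at about 34 s: choke and long plug on the yellow board, heat sink and short plug on the blue board; the hand-in returned no verdict.

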